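# Reload the spring-fed frog-blank feeder behind its captive screw

### The job

Reload the blank feeder on the bow maker's bench: pull the captive wing screw up against its spring until its thread catches, turn it anticlockwise all the way out so that it stays up by itself, and slide the cover fully open. Press every ebony blank lying on the bench flat down into the magazine until it snaps under both spring catches, then slide the cover fully shut and turn the wing screw clockwise all the way back so that it springs down home through the hole in the cover. Leave the jar, the file and the hammer where they are.

Things in the scene. Friction and masses are not known exactly. Their poses are not given: they have to be found in the camera images.
- feeder: Blank feeder bolted to the bench (fixed): green base plate 335 x 120 x 12 mm, a magazine of four steel angle posts, then a green housing (feeder x = 77 to 245 mm, 92 mm wide, 140 mm high). Origin on the bench under the magazine's centre; z up; x points from the magazine to the housing. A bridge over the cover at x = 152 to 198 mm, top at 168 mm, carries the captive screw.
- mouth (a point): Centre of the magazine's open mouth, 140 mm above the bench; axes as the feeder's. Inside the posts it is 73 mm (x) by 39 mm (y): blanks stack flat, long side along x. The posts flare out about 5 mm from 130 up to 140 mm. Both long sides (+y, -y) have open windows 50 mm wide in x over the full height, so fingers holding a blank by its long sides can go down with it.
- follower (a joint): How far the spring-loaded follower plate in the magazine is pressed down, m: 0 = its top 108 mm above the bench, up to 0.082. It pushes up with about 3 N, rising to 6.5 N with four blanks. Each blank loaded pushes those before it 18 mm down.
- catch_a (a joint): Swing of the steel leaf catch at the magazine's -x end, rad: 0 = leaning in over the stack, about 0.2 = spread. A blank pushed down spreads both catches (2 to 8 N more); they snap over it when its upper face passes 110 mm above the bench, and the follower then holds the stack up against them. Push a few mm further to be sure.
- catch_b (a joint): The same for the catch at the +x end.
- cover (a joint): Cover: aluminium sheet 250 x 86 x 4 mm, top 150 mm above the bench, sliding along the feeder's x in guides on the housing. 0 = fully shut over the magazine (a stop), 0.115 m = fully open (a stop), growing along feeder +x. It stays where it is left and takes 2 to 3 N to move. While the screw is down it is locked.
- cover_knob (a point): Centre of the black round knob on the cover: 24 mm across, 34 mm high, from 150 to 184 mm above the bench (this point: 168 mm). It moves with the cover: at x = -40 mm in the feeder's frame when shut, 75 mm when open.
- screw (a joint): Height of the captive wing screw, m: 0 = sprung down, its tip in the cover's 12 mm hole; 0.022 = upper stop. Its spring pulls it down with 3 N, 6 N at the top. The thread catches at 9 mm: pull it up 13 to 18 mm (arms sag a little), only then can it turn. Turned out and let go it rests on its thread, 9 mm up rising to 12 or 13 mm fully out. Turned back with the cover shut it springs down.
- screw_turn (a joint): Turn of the wing screw, rad: 0 = start (a stop; it cannot turn while down), growing anticlockwise seen from above to the stop at 3.05, fully out. It stays where it is left and takes under 0.15 N m. Needs two or three grips.
- wing (a point): Centre of the screw's wing bar: a black bar 64 mm long, 12 mm thick, 22 mm high, on the upright axis at x = 175 mm, y = 0 in the feeder's frame, 221 mm above the bench when down; it rises and turns with the screw. This frame's y runs along the bar, x across its thickness. The boss under it is 50 mm across and ends 190 mm above the bench.
- blank1_mid (a point): Centre of ebony blank 1 (some blanks may be absent): a dark plain block, x 70 mm, y 36 mm, z 18 mm thick, about 50 g, lying flat on the bench at the start.
- blank2_mid (a point): Centre of ebony blank 2 (some blanks may be absent): a dark plain block, x 70 mm, y 36 mm, z 18 mm thick, about 50 g, lying flat on the bench at the start.
- blank3_mid (a point): Centre of ebony blank 3 (some blanks may be absent): a dark plain block, x 70 mm, y 36 mm, z 18 mm thick, about 50 g, lying flat on the bench at the start.
- blank4_mid (a point): Centre of ebony blank 4 (some blanks may be absent): a dark plain block, x 70 mm, y 36 mm, z 18 mm thick, about 50 g, lying flat on the bench at the start.
- jar: Bystander: a glass jar with a white cap, 68 mm across, 110 mm high; origin at the centre of its underside.
- file: Bystander: a flat file with a wooden handle, about 310 mm long, lying along its x on the bench, 24 mm high; origin near its middle, underside.
- hammer: Bystander: a hammer lying on the bench along its x, about 300 mm long.
There are look-alikes about, which are no part of the job. What is shaped like the part that bears blank3_mid but yellow is not meant.

How it is judged (in metres and radians):
On the way, in this order (a step that is already met when the one before it is completed fails the run):
1. the wing screw is pulled up and turned out (anticlockwise at least 2.6 rad), up at least 11 mm (value of joint screw above 0.011 m and value of joint screw_turn above 2.6 rad), for 0.2 s.
2. the cover is fully open (within 5 mm) (value of joint cover above 0.11 m), for 0.2 s.
3. every blank lies flat in the magazine, below the catches (x of blank1_mid in the frame of feeder between -0.006 and 0.006 m and y of blank1_mid in the frame of feeder between -0.006 and 0.006 m and z of blank1_mid in the frame of feeder between 0.02 and 0.104 m and angle between the z axis of each of blank1_mid, blank2_mid, blank3_mid, blank4_mid and the z axis of feeder, either way round below 0.1 rad and x of blank2_mid in the frame of feeder between -0.006 and 0.006 m and y of blank2_mid in the frame of feeder between -0.006 and 0.006 m and z of blank2_mid in the frame of feeder between 0.02 and 0.104 m and x of blank3_mid in the frame of feeder between -0.006 and 0.006 m and y of blank3_mid in the frame of feeder between -0.006 and 0.006 m and z of blank3_mid in the frame of feeder between 0.02 and 0.104 m and x of blank4_mid in the frame of feeder between -0.006 and 0.006 m and y of blank4_mid in the frame of feeder between -0.006 and 0.006 m and z of blank4_mid in the frame of feeder between 0.02 and 0.104 m), for 0.2 s.
4. the cover is fully shut (within 4 mm) (value of joint cover below 0.004 m), for 0.2 s.
At the end, for the whole second after the job is handed in: Every blank present lies flat (within 0.1 rad) in the magazine, within 6 mm of its axis in x and y, its centre at most 104 mm above the bench (under the catches: 101 mm); the cover is shut within 4 mm; the wing screw is down within 3 mm and turned back within 0.3 rad (all of step 3 and value of joint cover below 0.004 m and value of joint screw below 0.003 m and value of joint screw_turn below 0.3 rad); the robot touches nothing.
It fails at once if the jar is pushed more than 40 mm (distance of jar from where it was at the start of the episode above 0.04 m).
It fails at once if the file is pushed more than 40 mm (distance of file from where it was at the start of the episode above 0.04 m).
It fails at once if the hammer is pushed more than 40 mm (distance of hammer from where it was at the start of the episode above 0.04 m).
Of blank1, blank2, blank3, blank4 only 2 to 4 are there at a start; the rules pass over those that are not, and their reading is None.
At some moment in a run one of blank1, blank2, blank3, blank4 may be knocked a few centimetres aside while the robot is not near it.
Once in a run the grip may slacken for a moment while it holds something.
It also fails if it takes over 210 s, if anything falls off the work surface, if the arm or the gripper's body presses on something with over 40 N, if the wrist force passes 120 N, or if a joint passes its speed limit or range.

### The arm

A 6-joint arm with a two-finger parallel gripper is mounted at the origin on the work surface. World frame = base frame: x ahead of the robot, y to its left, z up, the work surface at z = 0. Lengths are in mm, angles in rad, forces in N, time in s.
With the tool pointing down it reaches from about 325 to 875 mm from the base axis. Payload 4.4 kg.
Tool frame: the origin (TCP) lies at the very end of the fingers, on their centre line; the grasp point (between the pads) lies 19 mm behind it; z points along the fingers, y is the line along which they close (so a half turn about z gives the same grasp; the last joint's range is limited). The gripper opens to 85 mm and grips with 20 to 120 N. Pads are 22 mm wide; open, the fingers measure 114 mm over their backs; the gripper's body (76 mm by 85 mm) begins 54 mm behind the grasp point. The pads swing forward as they close: fully open they stand 13 mm farther back than shut.
Start: joints at [1.075, 0.207, 1.542, -0, 1.393, -0.15], TCP at [194.364, 541.156, 231.282] pointing down, gripper open.
Joint ranges: [-2.73, 2.73], [-0.86, 2.22], [0.23, 2.46], [-1.11, 4.25], [0.08, 2.63], [-2.82, 2.82]. Speed limits (rad/s): [2.79, 2.79, 3.14, 3.14, 3.14, 3.14].

### API

Orientations are given as [roll, pitch, yaw] about the fixed x, y, z axes, in that order (R = Rz(yaw) Ry(pitch) Rx(roll)).
In Python, from station import state, camera, get_calibration, finish_job gives the robot as it stands. The module is installed in compiled form; this text tells all that it offers.
- The arm moves only by the tool step_arm, never from a script. Its argument "deltas" is a list of rows, each a list of 7 numbers: the shift along the tool's x, y, z as a fraction of full scale, then the turn, a rotation vector about the tool's x, y, z as a fraction of full scale, then the gripper command: -1 is fully open, 1 is shut, values between are in proportion. A call has 1 to 12 rows; each row shifts and turns the commanded pose from where the row before left it, along the tool's axes as they then stand; what a row does not reach is not made up. Full scale, the value 1, is 0.2 m for a shift and pi/2 rad for a turn. A row lasts 1/10 s, in which the tool goes at most 50 mm and 8.59 degrees, less where a joint would pass 70% of its speed; a pose out of reach is approached as far as the arm can. A call with a number of a shift or a turn outside -1 to 1 is refused whole. A call with a gripper value outside its range is refused whole. The fingers move at their own pace and stop on an object; the grip force is fixed at half the most. Time passes only in rows, so rows that do not move let the fingers close. It gives the time, the measured TCP pose, the force, the opening and the grip force at its end, in the units of the state.
- state(): the state, without advancing time (a new reading comes with each control period).
- camera(name): name is "scene" or "top"; returns the picture (420x560x3 uint8, red, green, blue); there is no depth.
- get_calibration(name): a dict with "fx", "fy", "cx", "cy" (pixels), "eye" and "rotation" of the camera in the world. Camera axes: x right, y up, looking along -z (the intrinsics and any distortion apply to the point x, -y, -z); pixel columns grow to the right and rows downward; lengths in mm; the calibration is good to about 2 mm. A picture is of the moment at which its call begins. get_calibration takes no time and is no camera call.
- finish_job(): hands the job in; it is judged then, once.
The state is a dict: "t": time; "joint_positions": joint angles; "qvel": joint speeds; "tau": joint torques, N m; "tool_pos": TCP position; "tool_rot": TCP orientation; "ft_force": force on the tool from outside, world axes, zero at the start; "wrist_torque": the same for the moment, N m; "opening": finger opening in mm; "finger_force": force on a finger pad.
Only numpy, scipy, OpenCV 4.12 (cv2) and the standard library are available. Lean on these libraries where they do the work, as an engineer would, in place of code of your own. Each camera call takes 0.05 s, during which the arm holds its last target. There are 200 camera calls.

## Working session

There is one attempt and no reset: what is moved stays moved. The work goes in short steps, Python scripts to look and compute and a tool call to move; the robot and the scene stay as the last step left them, time stands still between calls to the robot, and variables do not carry over. Pictures are saved under pics/ and viewed, at most 14 in all, crops included, and the job is handed in when it is done.

Besides the shell and the picture viewer there is one more tool, called after "Emit:" by a JSON object that holds its "fn" and its "kwargs". step_arm: Moves the arm, as the interface text tells. Its arguments: {"type":"object","properties":{"deltas":{"type":"array","items":{"type":"array","items":{"type":"number"}}}},"required":["deltas"]}

```bash
mkdir -p pics; ls; python3 - <<'E'
from station import *
import cv2
for n in("scene","top"):
    cv2.imwrite(f"pics/{n}0.png",camera(n)[:,:,::-1]); print(n,get_calibration(n))
print(state())
E
```

```text
pics
scene {'fx': 440.5406117253325, 'fy': 440.5406117253325, 'cx': 277.6386196390569, 'cy': 212.29044314915538, 'eye': array([1541.05933215,  497.69023438,  986.44801769]), 'rotation': array([ 0.90811624, -0.01989726,  1.97946014])}
top {'fx': 416.20079583566053, 'fy': 416.20079583566053, 'cx': 275.6818438985101, 'cy': 208.79200147943433, 'eye': array([ 431.10082918,  107.52186541, 1226.76631845]), 'rotation': array([ 1.15370925e-01, -1.18205857e-03, -1.56162152e+00])}
{'t': 0.1, 'joint_positions': array([ 1.07551407e+00,  2.07364827e-01,  1.54282511e+00,  3.82701133e-06,
        1.39352065e+00, -1.50494338e-01]), 'qvel': array([-0.00059125, -0.00210954, -0.00313175,  0.00106927,  0.00141447,
       -0.00250417]), 'tau': array([-1.73877806e-04, -3.84089613e+01, -2.92547786e+01, -3.17745180e-04,
        4.81703435e-03,  3.85044700e-05]), 'tool_pos': array([194.02068251, 540.53882765, 230.21818297]), 'tool_rot': array([-3.13949922e+00, -3.21258437e-04,  2.79680372e+00]), 'ft_force': array([ 0.95185145, -0.11282223,  0.74859659]), 'wrist_torque': array([-0.01810139,  0.02546675, -0.03522291]), 'finger_force': 0.0, 'opening': 85.42838181496532}
```

View pics/top0.png

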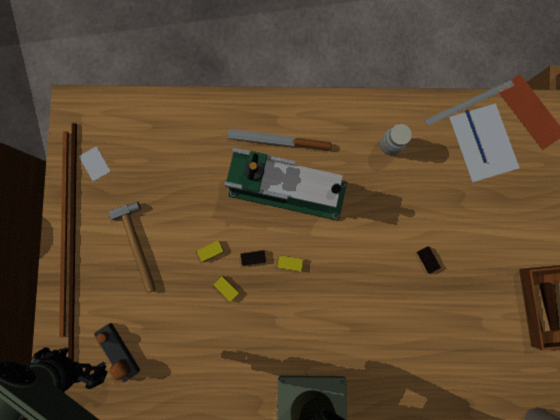

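View pics/scene0.png

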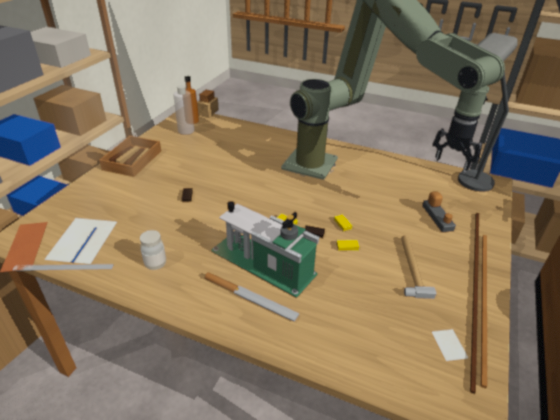

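```bash
cat > h.py <<'E'
from station import *
import cv2, numpy as np
from scipy.spatial.transform import Rotation as Ro
def cal(n):
    c=get_calibration(n); return c,Ro.from_euler('xyz',c['rotation']).as_matrix()
def p2w(n,u,v,z):
    c,R=cal(n); d=R@np.array([(u-c['cx'])/c['fx'],-(v-c['cy'])/c['fy'],-1]); return c['eye']+d*(z-c['eye'][2])/d[2]
def w2p(n,P):
    c,R=cal(n); q=R.T@(np.array(P)-c['eye']); return np.array([c['cx']+c['fx']*q[0]/-q[2],c['cy']+c['fy']*-q[1]/-q[2]])
E
python3 - <<'E'
from h import *
print(w2p('top',[0,0,0]),w2p('scene',[0,0,0]))
im=cv2.imread('pics/top0.png')
hsv=cv2.cvtColor(im,cv2.COLOR_BGR2HSV)
m=((hsv[...,2]<60)).astype(np.uint8); 
n,l,s,c=cv2.connectedComponentsWithStats(m)
for i in range(1,n):
    if 40<s[i][4]<600:
        r=cv2.minAreaRect(np.argwhere(l==i)[:,::-1].astype(np.float32)); print(s[i],r)
    
a=cv2.resize(im[140:300,190:350],(800,800),interpolation=cv2.INTER_CUBIC)[:600]
b=cv2.resize(im[230:350,400:560],(320,240))
cv2.imwrite('pics/c1.png',cv2.resize(im[145:295,195:355],(800,600) if 0 else (640,600),interpolation=cv2.INTER_CUBIC))
cv2.imwrite('pics/c2.png',cv2.resize(im[235:345,400:560],(800,550),interpolation=cv2.INTER_CUBIC))
E
```

```text
[312.03709754 411.88415686] [309.52351494 162.653694  ]
[201   0  18  19 133] ((208.95875549316406, 8.092782974243164), (15.43326187133789, 16.4486083984375), 23.96249008178711)
[528  68  22  20  94] ((540.3038330078125, 77.31924438476562), (8.068933486938477, 25.17156219482422), 52.12501525878906)
[ 63 132   7 205 468] ((66.1998062133789, 234.01165771484375), (3.1995551586151123, 204.0216522216797), 0.9548413157463074)
[292 144  39   7  76] ((311.03887939453125, 147.1985626220703), (38.07147216796875, 2.49544095993042), 7.352379322052002)
[387 150  14   6  55] ((393.5, 152.5), (5.0, 13.0), 90.0)
[127 202  28  89 267] ((140.13677978515625, 246.95045471191406), (89.61632537841797, 14.37101936340332), 79.95065307617188)
[417 247  24  27 354] ((428.6202697753906, 259.671630859375), (25.26593780517578, 14.29656982421875), 62.10273361206055)
[241 250  25  16 315] ((252.939208984375, 258.1148986816406), (13.204832077026367, 24.486125946044922), 81.02737426757812)
[  0 391  39  29 102] ((18.640016555786133, 405.4800109863281), (47.20000457763672, 2.0), 36.869895935058594)
[  0 398  28  22 332] ((13.5, 408.5), (21.0, 27.0), 90.0)
[531 408  29  12 161] ((545.1087646484375, 414.3135070800781), (28.720643997192383, 8.061935424804688), 30.25643539428711)
```

View pics/c1.png

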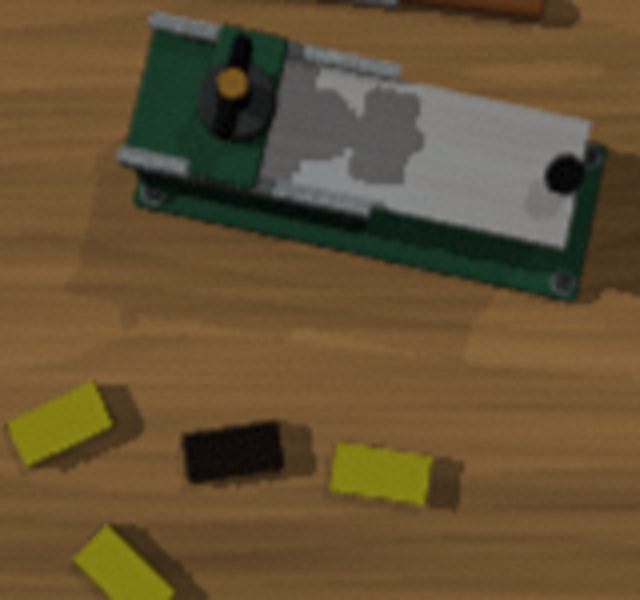

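View pics/c2.png

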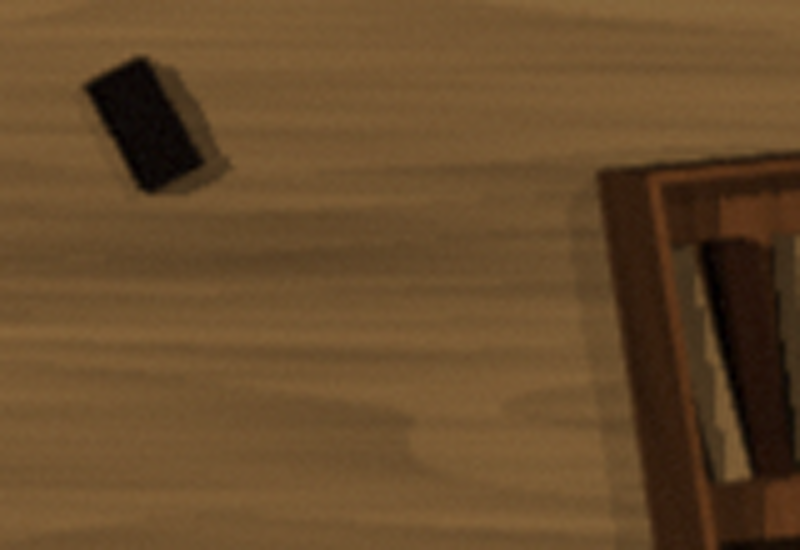

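```bash
cat >> h.py <<'E'
def f2w(f,p):
    c,s=np.cos(f[2]),np.sin(f[2]); return np.array([f[0]+c*p[0]-s*p[1],f[1]+s*p[0]+c*p[1],p[2]])
E
python3 - <<'E'
from h import *
from scipy.optimize import least_squares
P=lambda u,v:np.array([195+u/4,145+v/4])-.4
def obs(q):
    f=q[:3];xe,xp=q[3:5]
    return [((-40,0,184),P(565,174)),((175,0,234),P(233,83)),((xe,43,150),P(567,248)),((xe,-43,150),P(590,120)),
     ((xp,60,12),P(575,300)),((xp,-60,12),P(606,145)),((xp+335,60,12),P(135,206))]
def res(q): return np.concatenate([w2p('top',f2w(q,a))-b for a,b in obs(q)])
r=least_squares(res,[500,0,1.4,-60,-80]); print(r.x,np.round(r.fun.reshape(-1,2),1))
f=r.x[:3]
print('knob',f2w(f,(-40,0,168)),'wing',f2w(f,(175,0,221)))
for u,v,L in((252.94,258.11,0),(428.62,259.67,0)): print(p2w('top',u,v,18))
for n,(u,v) in dict(k=(231,207)).items(): print(w2p('scene',f2w(f,(-40,0,180))),(u,v))
print(w2p('scene',f2w(f,(175,0,228))))
# blank axes
im=cv2.imread('pics/top0.png');hsv=cv2.cvtColor(im,cv2.COLOR_BGR2HSV)
for x,y in((230,240),(410,240)):
    m=(hsv[y:y+35,x:x+40,2]<60).astype(np.uint8); n,l,s,c=cv2.connectedComponentsWithStats(m); i=1+s[1:,4].argmax()
    bx=cv2.boxPoints(cv2.minAreaRect(np.argwhere(l==i)[:,::-1].astype(np.float32)))+[x,y]
    w=np.array([p2w('top',*b,18) for b in bx])[:,:2]; e=[w[1]-w[0],w[2]-w[1]]
    print(w.mean(0),[ (np.hypot(*q),np.degrees(np.arctan2(q[1],q[0]))) for q in e])
# wing bar direction from crop
a=p2w('top',*P(241,40),232);b=p2w('top',*P(225,133),232);print(a,b,np.degrees(np.arctan2(*(a-b)[1::-1])),np.hypot(*(a-b)[:2]),np.degrees(f[2]))
c=get_calibration('top');s=state()
E
```

```text
[616.09426701  -6.73678044   1.36595528 -52.88716995 -84.89780427] [[ 0.4 -0.7]
 [-0.3  0.1]
 [-0.3 -0. ]
 [ 0.3  0.2]
 [ 0.4  0.6]
 [ 0.6 -0.1]
 [-1.  -0. ]]
knob [607.95780566 -45.90051362 168.        ] wing [651.69128542 164.60455223 221.        ]
[427.40022344 171.64783337  18.        ]
[ 427.57949549 -335.05152573   18.        ]
[230.27454181 203.71751309] (231, 207)
[289.48342057 217.73234814]
[427.42284717 171.63634995] [(np.float64(70.6582643791967), np.float64(-80.53675927191075)), (np.float64(37.88181438193742), np.float64(-170.28036180777875))]
[ 427.68102535 -335.020734  ] [(np.float64(42.02924145704407), np.float64(-62.18635648385294)), (np.float64(71.2944987641624), np.float64(-153.4145169049636))]
[679.17382502 159.51271356 232.        ] [621.41551625 168.35769611 232.        ] -8.706512906836519 58.43163482167088 78.26347246993257
```

```bash
cat >> h.py <<'E'
F=[616.09,-6.74,1.36596]
def plan(xyz,yaw=None,step=40):
    "turn about tool z first (deg, signed rows), then shift rows, in move units"
    s=state(); p=s['tool_pos']; R=Ro.from_euler('xyz',s['tool_rot'])
    y0=s['tool_rot'][2]; yw=y0 if yaw is None else np.radians(yaw)
    R2=Ro.from_euler('xyz',[np.pi,0,yw]); d=(yw-y0+np.pi)%(2*np.pi)-np.pi
    print('pos',p.round(1),'rpy',s['tool_rot'].round(3),'q6 %.2f F'%s['joint_positions'][5],s['ft_force'].round(1),'open %.1f ff %.0f t %.1f'%(s['opening'],s['finger_force'],s['t']))
    n=int(np.ceil(abs(d)/.149)); 
    if n: print('turn z total %.3f (tool %.4f): %d rows of %.4f'%(d,-d/(np.pi/2),n,-d/n/(np.pi/2)))
    t=R2.inv().apply(np.array(xyz)-p)/200; n=max(1,int(np.ceil(np.linalg.norm(t)*200/step)))
    print('shift total',t.round(4),n,'rows of',(t/n).round(4))
E
python3 - <<'E'
from h import *
w=f2w(F,(175,0,310)); print(w); plan(w,-11.7)
E
```

```text
[651.68620945 164.60150073 310.        ]
pos [194.  540.5 230.2] rpy [-3.139 -0.     2.797] q6 -0.15 F [ 1.  -0.1  0.7] open 85.4 ff 0 t 0.1
turn z total -3.001 (tool 1.9105): 21 rows of 0.0910
shift total [ 2.622   1.3766 -0.3989] 15 rows of [ 0.1748  0.0918 -0.0266]
```

Emit:
{"fn": "step_arm", "kwargs": {"deltas": [[0,0,-0.2,0,0,0,-1],[0,0,-0.2,0,0,0,-1],[0,0,0,0,0,0.091,-1],[0,0,0,0,0,0.091,-1],[0,0,0,0,0,0.091,-1],[0,0,0,0,0,0.091,-1],[0,0,0,0,0,0.091,-1],[0,0,0,0,0,0.091,-1],[0,0,0,0,0,0.091,-1],[0,0,0,0,0,0.091,-1],[0,0,0,0,0,0.091,-1],[0,0,0,0,0,0.091,-1]]}}

```text
t: 1.3
tool_pos: [194.2, 540.8, 310.5]
tool_rot: [-3.141, 0.001, 1.362]
ft_force: [0.6, 0.6, -0.6]
opening: 85.5
finger_force: 0.0
```

Emit:
{"fn": "step_arm", "kwargs": {"deltas": [[0,0,0,0,0,0.091,-1],[0,0,0,0,0,0.091,-1],[0,0,0,0,0,0.091,-1],[0,0,0,0,0,0.091,-1],[0,0,0,0,0,0.091,-1],[0,0,0,0,0,0.091,-1],[0,0,0,0,0,0.091,-1],[0,0,0,0,0,0.091,-1],[0,0,0,0,0,0.091,-1],[0,0,0,0,0,0.091,-1],[0,0,0,0,0,0.091,-1],[0,0,0,0,0,0,-1]]}}

```text
t: 2.5
tool_pos: [201.8, 536.6, 310.5]
tool_rot: [-3.141, 0.007, -0.192]
ft_force: [-0.5, 0.5, -0.6]
opening: 85.6
finger_force: 0.0
```

```bash
python3 -c "
from h import *
plan(f2w(F,(175,0,310)),-11.7)"
```

```text
pos [201.8 536.6 310.5] rpy [-3.141  0.007 -0.192] q6 2.82 F [-0.5  0.5 -0.6] open 85.6 ff 0 t 2.5
turn z total -0.012 (tool 0.0075): 1 rows of 0.0075
shift total [2.5800e+00 1.3652e+00 2.4000e-03] 15 rows of [0.172  0.091  0.0002]
```

Emit:
{"fn": "step_arm", "kwargs": {"deltas": [[0.172,0.091,0,0,0,0,-1],[0.172,0.091,0,0,0,0,-1],[0.172,0.091,0,0,0,0,-1],[0.172,0.091,0,0,0,0,-1],[0.172,0.091,0,0,0,0,-1],[0.172,0.091,0,0,0,0,-1],[0.172,0.091,0,0,0,0,-1],[0.172,0.091,0,0,0,0,-1],[0.172,0.091,0,0,0,0,-1],[0.172,0.091,0,0,0,0,-1],[0.172,0.091,0,0,0,0,-1],[0.172,0.091,0,0,0,0,-1]]}}

```text
t: 3.7
tool_pos: [565.7, 243.1, 307.6]
tool_rot: [-3.139, 0.007, -0.193]
ft_force: [0.4, 0.2, -0.0]
opening: 85.4
finger_force: 0.0
```

```bash
python3 -c "
from h import *
plan(f2w(F,(175,0,310)),-11.7)"
```

```text
pos [565.7 243.1 307.6] rpy [-3.139  0.007 -0.193] q6 2.03 F [ 0.4  0.2 -0. ] open 85.4 ff 0 t 3.7
turn z total -0.012 (tool 0.0074): 1 rows of 0.0074
shift total [ 0.5006  0.2969 -0.0122] 3 rows of [ 0.1669  0.099  -0.0041]
```

Emit:
{"fn": "step_arm", "kwargs": {"deltas": [[0.167,0.099,0,0,0.0045,0.007,-1],[0.167,0.099,0,0,0,0,-1],[0.167,0.099,0,0,0,0,-1],[0,0,0,0,0,0,-1]]}}

```text
t: 4.1
tool_pos: [654.0, 161.8, 306.0]
tool_rot: [-3.141, -0.0, -0.209]
ft_force: [0.1, 0.5, 0.0]
opening: 85.5
finger_force: 0.0
```

```bash
python3 -c "
from h import *
plan(f2w(F,(175,0,204)),-11.7)
a=camera('top');b=camera('scene')
x=cv2.resize(a[130:230,220:353],(399,300),interpolation=2);y=cv2.resize(b[170:290,210:370],(400,300),interpolation=2)
cv2.imwrite('pics/w1.png',np.hstack([x,y])[:,:,::-1])
"
```

```text
pos [654.  161.8 306. ] rpy [-3.141 -0.    -0.209] q6 1.89 F [0.1 0.5 0. ] open 85.5 ff 0 t 4.1
turn z total 0.005 (tool -0.0030): 1 rows of -0.0030
shift total [-0.014  -0.0113  0.5101] 3 rows of [-0.0047 -0.0038  0.17  ]
```

View pics/w1.png

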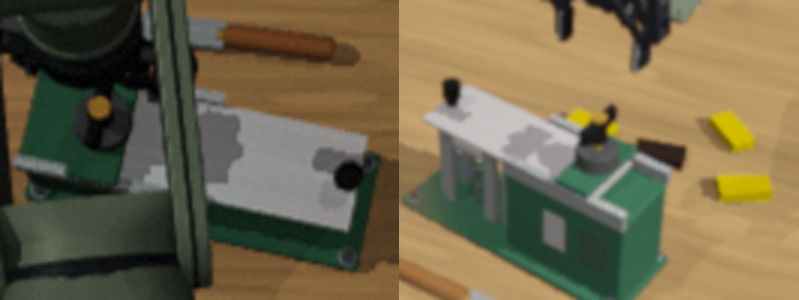

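Emit:
{"fn": "step_arm", "kwargs": {"deltas": [[-0.007,-0.0055,0.17,0,0,-0.003,-1],[-0.007,-0.0055,0.17,0,0,0,-1],[0,0,0.17,0,0,0,-1],[0,0,0,0,0,0,-1],[0,0,0,0,0,0,1],[0,0,0,0,0,0,1],[0,0,0,0,0,0,1],[0,0,0,0,0,0,1],[0,0,0,0,0,0,1],[0,0,0,0,0,0,1],[0,0,0,0,0,0,1]]}}

```text
t: 5.3
tool_pos: [649.0, 163.9, 208.0]
tool_rot: [3.135, -0.002, -0.201]
ft_force: [-5.4, -11.4, 6.8]
opening: 10.9
finger_force: 62.1
```

```bash
python3 -c "
from h import *
plan(f2w(F,(175,0,204)),-11.7)
print(state()['wrist_torque'])"
```

```text
pos [649.  163.9 208. ] rpy [ 3.135e+00 -2.000e-03 -2.010e-01] q6 1.89 F [ -5.4 -11.4   6.8] open 10.9 ff 62 t 5.3
turn z total -0.004 (tool 0.0024): 1 rows of 0.0024
shift total [ 0.0123 -0.0061  0.02  ] 1 rows of [ 0.0123 -0.0061  0.02  ]
[-1.76664485  0.73335347  0.00307041]
```

Emit:
{"fn": "step_arm", "kwargs": {"deltas": [[0,0.008,-0.02,0,0,0,1],[0,0,-0.03,0,0,0,1],[0,0,-0.03,0,0,0,1],[0,0,-0.02,0,0,0,1],[0,0,0,0,0,0,1],[0,0,0,0,0,0,1]]}}

```text
t: 5.9
tool_pos: [649.0, 163.8, 224.1]
tool_rot: [3.138, -0.001, -0.2]
ft_force: [2.5, -7.0, -6.2]
opening: 10.9
finger_force: 60.3
```

Emit:
{"fn": "step_arm", "kwargs": {"deltas": [[0,0,0,0,0,-0.05,1],[0,0,0,0,0,-0.07,1],[0,0,0,0,0,-0.07,1],[0,0,0,0,0,-0.07,1],[0,0,0,0,0,-0.07,1],[0,0,0,0,0,0,1]]}}

```text
t: 6.5
tool_pos: [649.0, 163.3, 223.9]
tool_rot: [3.138, 0.002, 0.319]
ft_force: [2.1, -7.9, -6.0]
opening: 10.8
finger_force: 60.2
```

```bash
python3 -c "
from h import *
plan(f2w(F,(175,0,224)),20);print(state()['wrist_torque'])"
```

```text
pos [649.  163.3 223.9] rpy [3.138e+00 2.000e-03 3.190e-01] q6 1.37 F [ 2.1 -7.9 -6. ] open 10.8 ff 60 t 6.5
turn z total 0.030 (tool -0.0188): 1 rows of -0.0188
shift total [ 0.0147 -0.0013 -0.0006] 1 rows of [ 0.0147 -0.0013 -0.0006]
[-1.19218393 -0.51874908  0.02129009]
```

Emit:
{"fn": "step_arm", "kwargs": {"deltas": [[0,0,0,0,0,-0.085,1],[0,0,0,0,0,-0.085,1],[0,0,0,0,0,-0.085,1],[0,0,0,0,0,-0.085,1],[0,0,0,0,0,-0.085,1],[0,0,0,0,0,-0.085,1],[0,0,0,0,0,-0.085,1],[0,0,0,0,0,-0.085,1],[0,0,0,0,0,-0.085,1],[0,0,0,0,0,0,1]]}}

```text
t: 7.5
tool_pos: [650.0, 162.6, 224.2]
tool_rot: [3.139, 0.005, 1.521]
ft_force: [4.6, -9.1, -4.3]
opening: 10.9
finger_force: 60.2
```

```bash
python3 -c "
from h import *
plan(f2w(F,(175,0,224)),163);print(state()['wrist_torque'])"
```

```text
pos [650.  162.6 224.2] rpy [3.139 0.005 1.521] q6 0.17 F [ 4.6 -9.1 -4.3] open 10.9 ff 60 t 7.5
turn z total 1.324 (tool -0.8428): 9 rows of -0.0936
shift total [-0.0054  0.012   0.0012] 1 rows of [-0.0054  0.012   0.0012]
[-1.30651616 -0.70950364  0.05343876]
```

Emit:
{"fn": "step_arm", "kwargs": {"deltas": [[-0.008,0,0,0,0,-0.085,1],[0,0,0,0,0,-0.085,1],[0,0,0,0,0,-0.085,1],[0,0,0,0,0,-0.085,1],[0,0,0,0,0,-0.085,1],[0,0,0,0,0,-0.085,1],[0,0,0,0,0,-0.085,1],[0,0,0,0,0,-0.085,1],[0,0,0,0,0,-0.085,1],[0,0,0,0,0,-0.05,1],[0,0,0,0,0,0,1]]}}

```text
t: 8.6
tool_pos: [651.0, 163.3, 225.0]
tool_rot: [3.141, 0.005, 2.801]
ft_force: [7.5, -3.7, -6.3]
opening: 11.3
finger_force: 37.6
```

```bash
python3 -c "
from h import *
plan(f2w(F,(175,0,224)),163);print(state()['wrist_torque'])"
```

```text
pos [651.  163.3 225. ] rpy [3.141 0.005 2.801] q6 -1.11 F [ 7.5 -3.7 -6.3] open 11.3 ff 38 t 8.6
turn z total 0.044 (tool -0.0277): 1 rows of -0.0277
shift total [-0.0014  0.0072  0.0048] 1 rows of [-0.0014  0.0072  0.0048]
[-0.59920074 -1.08502956 -0.00312765]
```

Emit:
{"fn": "step_arm", "kwargs": {"deltas": [[0,0,0,0,0,0,1],[0,0,0,0,0,0,1],[0,0,0,0,0,0,1]]}}

```text
t: 8.9
tool_pos: [651.0, 163.4, 225.0]
tool_rot: [3.141, 0.005, 2.8]
ft_force: [8.6, -4.4, -6.9]
opening: 10.8
finger_force: 65.4
```

```bash
python3 -c "
from h import *
plan(f2w(F,(175,0,224)),163);print(state()['wrist_torque'])
a=camera('top');b=camera('scene')
x=cv2.resize(a[130:230,220:353],(399,300),interpolation=2);y=cv2.resize(b[170:290,210:370],(400,300),interpolation=2)
cv2.imwrite('pics/w2.png',np.hstack([x,y])[:,:,::-1])"
```

```text
pos [651.  163.4 225. ] rpy [3.141 0.005 2.8  ] q6 -1.11 F [ 8.6 -4.4 -6.9] open 10.8 ff 65 t 8.9
turn z total 0.045 (tool -0.0285): 1 rows of -0.0285
shift total [-0.0015  0.007   0.0049] 1 rows of [-0.0015  0.007   0.0049]
[-0.5854234  -1.02818297  0.02310533]
```

View pics/w2.png

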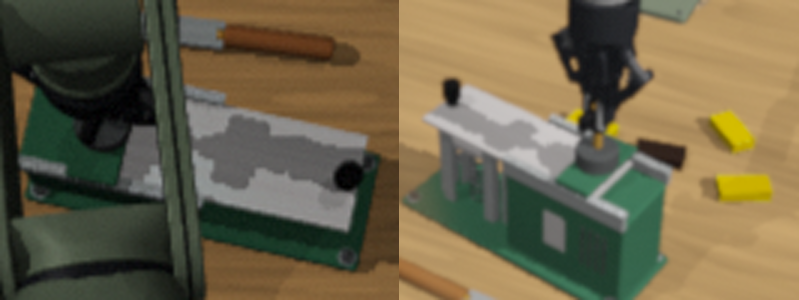

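Emit:
{"fn": "step_arm", "kwargs": {"deltas": [[0,0,0,0,0,-0.03,1],[0,0,0,0,0,-0.02,1],[0,0,0,0,0,0,1]]}}

```text
t: 9.3
tool_pos: [651.0, 163.4, 224.9]
tool_rot: [3.14, 0.005, 2.875]
ft_force: [7.7, -2.8, -6.5]
opening: 10.4
finger_force: 69.9
```

```bash
python3 -c "
from h import *
print(state()['wrist_torque'])"
```

```text
[-0.46740521 -1.07806591 -1.16899881]
```

Emit:
{"fn": "step_arm", "kwargs": {"deltas": [[0,0,0.02,0,0,0,1],[0,0,0,0,0,0,-1],[0,0,0,0,0,0,-1],[0,0,0,0,0,0,-1],[0,0,0,0,0,0,-1],[0,0,0,0,0,0,-1],[0,0,-0.15,0,0,0,-1],[0,0,-0.15,0,0,0,-1],[0,0,-0.15,0,0,0,-1]]}}

```text
t: 10.2
tool_pos: [648.3, 165.6, 312.6]
tool_rot: [3.139, -0.0, 2.881]
ft_force: [0.6, -0.4, 0.4]
opening: 85.5
finger_force: 0.0
```

```bash
python3 -c "
from h import *
plan(f2w(F,(-40,0,260)),78.3)"
```

```text
pos [648.3 165.6 312.6] rpy [ 3.139 -0.     2.881] q6 -1.19 F [ 0.6 -0.4  0.4] open 85.5 ff 0 t 10.2
turn z total -1.514 (tool 0.9639): 11 rows of 0.0876
shift total [-1.0766  0.0171  0.2628] 6 rows of [-0.1794  0.0028  0.0438]
```

Emit:
{"fn": "step_arm", "kwargs": {"deltas": [[0,0,0,0,0,0.0876,-1],[0,0,0,0,0,0.0876,-1],[0,0,0,0,0,0.0876,-1],[0,0,0,0,0,0.0876,-1],[0,0,0,0,0,0.0876,-1],[0,0,0,0,0,0.0876,-1],[0,0,0,0,0,0.0876,-1],[0,0,0,0,0,0.0876,-1],[0,0,0,0,0,0.0876,-1],[0,0,0,0,0,0.0876,-1],[0,0,0,0,0,0.0876,-1]]}}

```text
t: 11.3
tool_pos: [648.5, 165.7, 311.9]
tool_rot: [3.141, -0.002, 1.361]
ft_force: [0.1, 0.1, 0.1]
opening: 85.3
finger_force: 0.0
```

Emit:
{"fn": "step_arm", "kwargs": {"deltas": [[-0.1794,0.003,0,0,0,0,-1],[-0.1794,0.003,0,0,0,0,-1],[-0.1794,0.003,0,0,0,0,-1],[-0.1794,0.003,0,0,0,0,-1],[-0.1794,0.003,0,0,0,0,-1],[-0.1794,0.003,0,0,0,0,-1],[0,0,0.13,0,0,0,-1],[0,0,0.13,0,0,0,-1],[0,0,0,0,0,0,-1],[0,0,0,0,0,0,-1]]}}

```text
t: 12.3
tool_pos: [608.3, -45.7, 259.2]
tool_rot: [-3.141, -0.002, 1.367]
ft_force: [1.0, -0.1, -0.4]
opening: 85.3
finger_force: 0.0
```

```bash
python3 -c "
from h import *
plan(f2w(F,(-40,0,158)),78.3)
a=camera('top');b=camera('scene')
x=cv2.resize(a[130:230,220:353],(399,300),interpolation=2);y=cv2.resize(b[170:290,210:370],(400,300),interpolation=2)
cv2.imwrite('pics/w3.png',np.hstack([x,y])[:,:,::-1])"
```

```text
pos [608.3 -45.7 259.2] rpy [-3.141e+00 -2.000e-03  1.367e+00] q6 -0.01 F [ 1.  -0.1 -0.4] open 85.3 ff 0 t 12.3
turn z total -0.000 (tool 0.0003): 1 rows of 0.0003
shift total [-0.0012 -0.0016  0.5059] 3 rows of [-0.0004 -0.0005  0.1686]
```

View pics/w3.png

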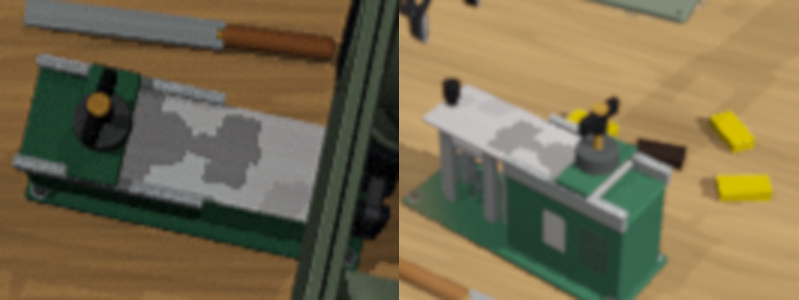

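Emit:
{"fn": "step_arm", "kwargs": {"deltas": [[0,0,0.17,0,0,0,-1],[0,0,0.17,0,0,0,-1],[0,0,0.16,0,0,0,-1],[0,0,0,0,0,0,-1],[0,0,0,0,0,0,1],[0,0,0,0,0,0,1],[0,0,0,0,0,0,1],[0,0,0,0,0,0,1],[0,0,0,0,0,0,1],[0,0,0,0,0,0,1]]}}

```text
t: 13.4
tool_pos: [606.0, -45.2, 161.3]
tool_rot: [-3.136, -0.002, 1.367]
ft_force: [-10.8, 1.9, 10.7]
opening: 22.3
finger_force: 58.6
```

Emit:
{"fn": "step_arm", "kwargs": {"deltas": [[0.08,0,0,0,0,0,1],[0.08,0,0,0,0,0,1],[0.08,0,0,0,0,0,1],[0.08,0,0,0,0,0,1],[0.08,0,0,0,0,0,1],[0.08,0,0,0,0,0,1],[0.08,0,0,0,0,0,1],[0.03,0,0,0,0,0,1],[0,0,0,0,0,0,1],[0,0,0,0,0,0,1]]}}

```text
t: 14.4
tool_pos: [629.7, 67.4, 161.3]
tool_rot: [-3.136, 0.004, 1.367]
ft_force: [-11.6, -6.7, 10.0]
opening: 22.2
finger_force: 58.9
```

```bash
python3 -c "
from h import *
plan(f2w(F,(75,0,158)),78.3)"
```

```text
pos [629.7  67.4 161.3] rpy [-3.136  0.004  1.367] q6 0.18 F [-11.6  -6.7  10. ] open 22.2 ff 59 t 14.4
turn z total -0.000 (tool 0.0002): 1 rows of 0.0002
shift total [-0.0019  0.0086  0.0166] 1 rows of [-0.0019  0.0086  0.0166]
```

Emit:
{"fn": "step_arm", "kwargs": {"deltas": [[0.02,0,0,0,0,0,1],[0,0,0,0,0,0,1],[0,0,0,0,0,0,1]]}}

```text
t: 14.7
tool_pos: [629.8, 67.5, 161.4]
tool_rot: [-3.135, 0.011, 1.366]
ft_force: [-14.8, -14.0, 11.6]
opening: 22.5
finger_force: 59.0
```

Emit:
{"fn": "step_arm", "kwargs": {"deltas": [[-0.02,0,0,0,0,0,-1],[0,0,0,0,0,0,-1],[0,0,0,0,0,0,-1],[0,0,0,0,0,0,-1],[0,0,0,0,0,0,-1],[0,0,-0.2,0,0,0,-1],[0,0,-0.2,0,0,0,-1],[0,0,-0.2,0,0,0,-1],[0,0,0,0,0,0,-1]]}}

```text
t: 15.6
tool_pos: [636.5, 69.9, 288.0]
tool_rot: [3.126, -0.005, 1.367]
ft_force: [1.0, 0.2, 1.4]
opening: 85.5
finger_force: 0.0
```

```bash
sed -i 's/^F=.*/F=[614.0,-6.8,1.36596]/' h.py; python3 -c "
from h import *
plan((427.4,171.6,120),99.5)"
```

```text
pos [636.5  69.9 288. ] rpy [ 3.126 -0.005  1.367] q6 0.18 F [1.  0.2 1.4] open 85.5 ff 0 t 15.6
turn z total 0.369 (tool -0.2350): 3 rows of -0.0783
shift total [ 0.6741 -0.9472  0.8401] 8 rows of [ 0.0843 -0.1184  0.105 ]
```

Emit:
{"fn": "step_arm", "kwargs": {"deltas": [[0,0,0,0,0,-0.0783,-1],[0,0,0,0,0,-0.0783,-1],[0,0,0,0,0,-0.0783,-1],[0.0963,-0.1353,0,0,0,0,-1],[0.0963,-0.1353,0,0,0,0,-1],[0.0963,-0.1353,0,0,0,0,-1],[0.0963,-0.1353,0,0,0,0,-1],[0.0963,-0.1353,0,0,0,0,-1],[0.0963,-0.1353,0,0,0,0,-1],[0.0963,-0.1353,0,0,0,0,-1],[0,0,0.2,0,0,0,-1],[0,0,0,0,0,0,-1]]}}

```text
t: 16.8
tool_pos: [418.9, 171.4, 234.7]
tool_rot: [-3.133, -0.002, 1.737]
ft_force: [-1.6, -0.2, -0.5]
opening: 85.1
finger_force: 0.0
```

```bash
python3 -c "
from h import *
plan((427.4,171.6,3),99.5)
b=camera('scene')
y=cv2.resize(b[170:290,210:370],(640,480),interpolation=2)
cv2.imwrite('pics/b1.png',y[:,:,::-1])"
```

```text
pos [418.9 171.4 234.7] rpy [-3.133e+00 -2.000e-03  1.737e+00] q6 0.03 F [-1.6 -0.2 -0.5] open 85.1 ff 0 t 16.8
turn z total -0.001 (tool 0.0006): 1 rows of 0.0006
shift total [-0.0061  0.0421  1.1584] 6 rows of [-0.001   0.007   0.1931]
```

View pics/b1.png

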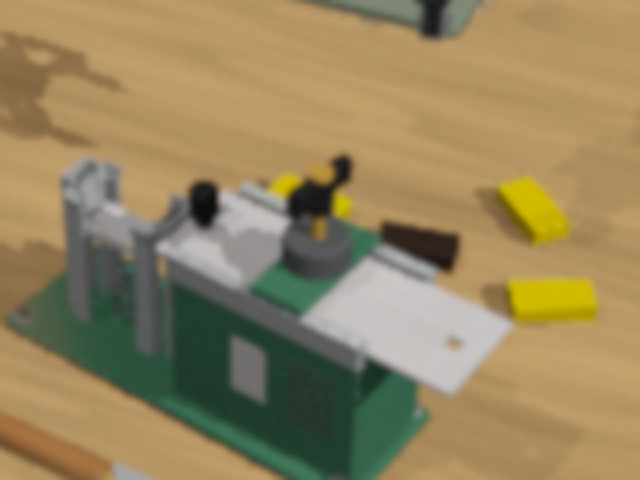

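Emit:
{"fn": "step_arm", "kwargs": {"deltas": [[-0.006,0.042,0.19,0,0,0,-1],[0,0,0.19,0,0,0,-1],[0,0,0.19,0,0,0,-1],[0,0,0.19,0,0,0,-1],[0,0,0.19,0,0,0,-1],[0,0,0.1,0,0,0,-1],[0,0,0,0,0,0,-1],[0,0,0,0,0,0,-1]]}}

```text
t: 17.65
tool_pos: [433.8, 172.2, 30.4]
tool_rot: [3.139, -0.002, 1.735]
ft_force: [0.7, -0.3, -0.6]
opening: 85.6
finger_force: 0.0
```

```bash
python3 -c "
from h import *
plan((427.4,171.6,3),99.5)
im=camera('top')[:,:,::-1];hsv=cv2.cvtColor(im,cv2.COLOR_BGR2HSV)
x,y=410,240
m=(hsv[y:y+35,x:x+40,2]<60).astype(np.uint8); n,l,s,c=cv2.connectedComponentsWithStats(m)
print(s[1:,4],p2w('top',*(c[1]+[x,y]),18))
cv2.imwrite('pics/t2.png',im)"
```

```text
pos [433.8 172.2  30.4] rpy [ 3.139e+00 -2.000e-03  1.735e+00] q6 0.03 F [ 0.7 -0.3 -0.6] open 85.6 ff 0 t 17.6
turn z total 0.001 (tool -0.0009): 1 rows of -0.0009
shift total [ 0.0024 -0.032   0.1368] 1 rows of [ 0.0024 -0.032   0.1368]
[355] [ 427.1662699  -334.97202527   18.        ]
```

Emit:
{"fn": "step_arm", "kwargs": {"deltas": [[0.002,-0.03,0.06,0,0,0,-1],[0,0,0.075,0,0,0,-1],[0,0,0,0,0,0,-1],[0,0,0,0,0,0,1],[0,0,0,0,0,0,1],[0,0,0,0,0,0,1],[0,0,0,0,0,0,1],[0,0,0,0,0,0,1],[0,0,0,0,0,0,1]]}}

```text
t: 18.6
tool_pos: [427.6, 171.9, 3.7]
tool_rot: [3.138, -0.002, 1.736]
ft_force: [0.1, -1.2, 6.1]
opening: 34.4
finger_force: 61.6
```

```bash
python3 -c "
from h import *
plan((427.4,171.6,3),99.5)"
```

```text
pos [427.6 171.9   3.7] rpy [ 3.138e+00 -2.000e-03  1.736e+00] q6 0.03 F [ 0.1 -1.2  6.1] open 34.4 ff 62 t 18.6
turn z total 0.001 (tool -0.0006): 1 rows of -0.0006
shift total [-0.0013 -0.0014  0.0035] 1 rows of [-0.0013 -0.0014  0.0035]
```

Emit:
{"fn": "step_arm", "kwargs": {"deltas": [[0,0,-0.1,0,0,0,1],[0,0,-0.2,0,0,0,1],[0,0,-0.2,0,0,0,1],[0,0,-0.2,0,0,0,1],[0,0,-0.2,0,0,0,1],[0,0,-0.1,0,0,0,1],[0,0,0,0,0,0.059,1],[0,0,0,0,0,0.059,1],[0,0,0,0,0,0.059,1],[0,0,0,0,0,0.059,1],[0,0,0,0,0,0,1]]}}

```text
t: 19.7
tool_pos: [425.6, 171.1, 202.2]
tool_rot: [-3.141, -0.002, 1.365]
ft_force: [0.1, 0.7, -0.2]
opening: 34.8
finger_force: 60.8
```

```bash
python3 -c "
from h import *
plan(f2w(F,(0,0,200)),78.3)"
```

```text
pos [425.6 171.1 202.2] rpy [-3.141e+00 -2.000e-03  1.365e+00] q6 0.40 F [ 0.1  0.7 -0.2] open 34.8 ff 61 t 19.7
turn z total 0.001 (tool -0.0009): 1 rows of -0.0009
shift total [-0.6801  1.103   0.0108] 7 rows of [-0.0972  0.1576  0.0015]
```

Emit:
{"fn": "step_arm", "kwargs": {"deltas": [[-0.0972,0.1576,0,0,0,0,1],[-0.0972,0.1576,0,0,0,0,1],[-0.0972,0.1576,0,0,0,0,1],[-0.0972,0.1576,0,0,0,0,1],[-0.0972,0.1576,0,0,0,0,1],[-0.0972,0.1576,0,0,0,0,1],[-0.0972,0.1576,0,0,0,0,1],[0,0,0.12,0,0,0,1],[0,0,0.12,0,0,0,1],[0,0,0,0,0,0,1],[0,0,0,0,0,0,1],[0,0,0,0,0,0,1]]}}

```text
t: 20.9
tool_pos: [615.1, -6.9, 155.8]
tool_rot: [3.139, -0.002, 1.366]
ft_force: [-0.0, -0.4, -0.3]
opening: 34.8
finger_force: 60.8
```

```bash
python3 -c "
from h import *
plan(f2w(F,(0,0,148)),78.3)
b=camera('scene')
y=cv2.resize(b[185:285,200:340],(784,560),interpolation=2)
cv2.imwrite('pics/b2.png',y[:,:,::-1])"
```

```text
pos [615.1  -6.9 155.8] rpy [ 3.139e+00 -2.000e-03  1.366e+00] q6 0.05 F [-0.  -0.4 -0.3] open 34.8 ff 61 t 20.9
turn z total 0.001 (tool -0.0004): 1 rows of -0.0004
shift total [-0.0007 -0.0054  0.0389] 1 rows of [-0.0007 -0.0054  0.0389]
```

View pics/b2.png

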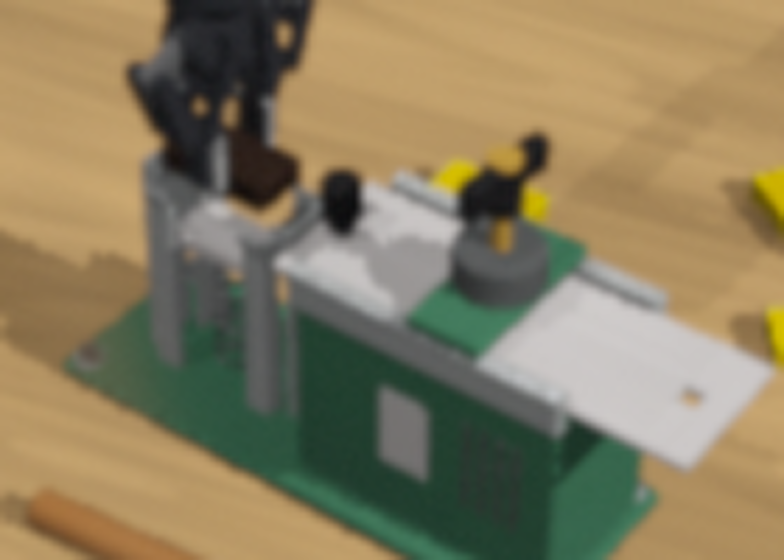

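Emit:
{"fn": "step_arm", "kwargs": {"deltas": [[0,-0.005,0.04,0,0,0,1],[0,0,0.04,0,0,0,1],[0,0,0.04,0,0,0,1],[0,0,0.03,0,0,0,1],[0,0,0,0,0,0,1],[0,0,0,0,0,0,1]]}}

```text
t: 21.55
tool_pos: [613.2, -6.8, 123.5]
tool_rot: [3.141, -0.002, 1.365]
ft_force: [2.0, 0.1, -2.8]
opening: 34.4
finger_force: 60.7
```

Emit:
{"fn": "step_arm", "kwargs": {"deltas": [[0,0,0.03,0,0,0,1],[0,0,0.03,0,0,0,1],[0,0,0.03,0,0,0,1],[0,0,0.03,0,0,0,1],[0,0,0.03,0,0,0,1],[0,0,0.02,0,0,0,1],[0,0,0,0,0,0,1],[0,0,0,0,0,0,1]]}}

```text
t: 22.35
tool_pos: [613.3, -6.6, 90.2]
tool_rot: [3.141, -0.002, 1.365]
ft_force: [0.0, -0.2, 3.4]
opening: 34.4
finger_force: 61.2
```

```bash
python3 -c "
from h import *
plan(f2w(F,(0,0,91)),78.3)
b=camera('scene')
y=cv2.resize(b[185:285,200:340],(784,560),interpolation=2)
cv2.imwrite('pics/b3.png',y[:,:,::-1])"
```

```text
pos [613.3  -6.6  90.2] rpy [ 3.141e+00 -2.000e-03  1.365e+00] q6 0.05 F [ 0.  -0.2  3.4] open 34.4 ff 61 t 22.4
turn z total 0.002 (tool -0.0010): 1 rows of -0.0010
shift total [-0.0002  0.0035 -0.0041] 1 rows of [-0.0002  0.0035 -0.0041]
```

Emit:
{"fn": "step_arm", "kwargs": {"deltas": [[0,0,0.01,0,0,0,1],[0,0,0,0,0,0,-1],[0,0,0,0,0,0,-1],[0,0,0,0,0,0,-1],[0,0,0,0,0,0,-1],[0,0,-0.15,0,0,0,-1],[0,0,-0.2,0,0,0,-1],[0,0,-0.2,0,0,0,-1],[0,0,-0.2,0,0,0,-1]]}}

```text
t: 23.3
tool_pos: [612.7, -6.9, 239.4]
tool_rot: [-3.141, -0.002, 1.365]
ft_force: [0.8, -1.1, 0.2]
opening: 85.5
finger_force: 0.0
```

```bash
python3 -c "
from h import *
plan((427.3,-335,240),27.3)
print(w2p('scene',f2w(F,(0,0,101))))
b=camera('scene');im=camera('top')[:,:,::-1]
cv2.imwrite('pics/b4.png',cv2.resize(b[190:270,200:310],(770,560),interpolation=2)[:,:,::-1])
hsv=cv2.cvtColor(im,cv2.COLOR_BGR2HSV)
x,y=395,225
m=(hsv[y:y+65,x:x+65,2]<60).astype(np.uint8); n,l,s,c=cv2.connectedComponentsWithStats(m); i=1+s[1:,4].argmax()
bx=cv2.boxPoints(cv2.minAreaRect(np.argwhere(l==i)[:,::-1].astype(np.float32)))+[x,y]
w=np.array([p2w('top',*q,18) for q in bx])[:,:2]; e=[w[1]-w[0],w[2]-w[1]]
print(s[i],w.mean(0),[ (np.hypot(*q),np.degrees(np.arctan2(q[1],q[0]))) for q in e])"
```

```text
pos [612.7  -6.9 239.4] rpy [-3.141e+00 -2.000e-03  1.365e+00] q6 0.05 F [ 0.8 -1.1  0.2] open 85.5 ff 0 t 23.3
turn z total -0.889 (tool 0.5656): 6 rows of 0.0943
shift total [-1.5762  1.0328 -0.0028] 10 rows of [-0.1576  0.1033 -0.0003]
[241.63412921 228.24331595]
[ 24  31  24  26 357] [ 401.32931736 -341.05988265] [(np.float64(41.04627141540815), np.float64(-62.08197237315581)), (np.float64(73.34096712399909), np.float64(-153.19799982539837))]
```

View pics/b4.png

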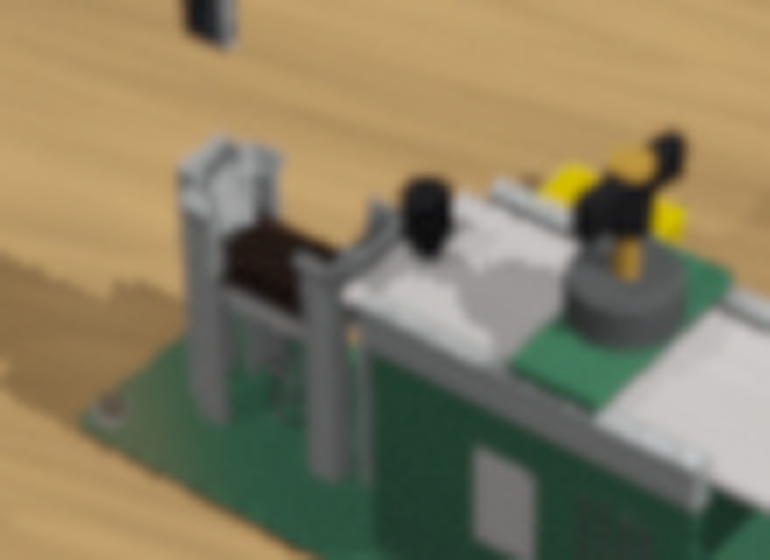

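Emit:
{"fn": "step_arm", "kwargs": {"deltas": [[0,0,0,0,0,0.0943,-1],[0,0,0,0,0,0.0943,-1],[0,0,0,0,0,0.0943,-1],[0,0,0,0,0,0.0943,-1],[0,0,0,0,0,0.0943,-1],[0,0,0,0,0,0.0943,-1]]}}

```text
t: 24.0
tool_pos: [612.7, -6.9, 237.2]
tool_rot: [-3.139, -0.0, 0.47]
ft_force: [0.2, 0.1, 0.1]
opening: 85.4
finger_force: 0.0
```

```bash
python3 -c "
from h import *
plan((401.3,-341,240),27.3)
im=camera('top')[:,:,::-1]
hsv=cv2.cvtColor(im,cv2.COLOR_BGR2HSV)
x,y=395,225
m=(hsv[y:y+65,x:x+65,2]<60).astype(np.uint8); n,l,s,c=cv2.connectedComponentsWithStats(m); i=1+s[1:,4].argmax()
bx=cv2.boxPoints(cv2.minAreaRect(np.argwhere(l==i)[:,::-1].astype(np.float32)))+[x,y]
w=np.array([p2w('top',*q,18) for q in bx])[:,:2]; e=[w[1]-w[0],w[2]-w[1]]
print(s[i],w.mean(0),p2w('top',*(c[i]+[x,y]),18),[ (np.hypot(*q),np.degrees(np.arctan2(q[1],q[0]))) for q in e])"
```

```text
pos [612.7  -6.9 237.2] rpy [-3.139 -0.     0.47 ] q6 0.95 F [0.2 0.1 0.1] open 85.4 ff 0 t 24.0
turn z total 0.006 (tool -0.0041): 1 rows of -0.0041
shift total [-1.7053  1.     -0.0138] 10 rows of [-0.1705  0.1    -0.0014]
[ 24  31  24  26 355] [ 401.85593923 -340.85831255] [ 401.74247407 -340.75966361   18.        ] [(np.float64(40.99956086480584), np.float64(-62.250792368380786)), (np.float64(72.12763924166825), np.float64(-153.3808376707092))]
```

Emit:
{"fn": "step_arm", "kwargs": {"deltas": [[-0.1705,0.1,0,0,0,0,-1],[-0.1705,0.1,0,0,0,0,-1],[-0.1705,0.1,0,0,0,0,-1],[-0.1705,0.1,0,0,0,0,-1],[-0.1705,0.1,0,0,0,0,-1],[-0.1705,0.1,0,0,0,0,-1],[-0.1705,0.1,0,0,0,0,-1],[-0.1705,0.1,0,0,0,0,-1],[-0.1705,0.1,0,0,0,0,-1],[-0.1705,0.1,0,0,0,0,-1],[0,0,0,0,0,0,-1],[0,0,0,0,0,0,-1]]}}

```text
t: 25.25
tool_pos: [401.2, -341.3, 236.8]
tool_rot: [-3.139, -0.002, 0.476]
ft_force: [0.3, 0.8, 0.0]
opening: 85.6
finger_force: 0.0
```

Emit:
{"fn": "step_arm", "kwargs": {"deltas": [[0,0,0.2,0,0,0,-1],[0,0,0.2,0,0,0,-1],[0,0,0.2,0,0,0,-1],[0,0,0.2,0,0,0,-1],[0,0,0.2,0,0,0,-1],[0,0,0,0,0,0,-1],[0,0,0,0,0,0,-1]]}}

```text
t: 25.95
tool_pos: [402.3, -339.2, 37.1]
tool_rot: [-3.138, -0.001, 0.479]
ft_force: [0.0, -0.0, 0.5]
opening: 85.4
finger_force: 0.0
```

```bash
python3 -c "
from h import *
plan((401.7,-340.8,3.5),27)"
```

```text
pos [ 402.3 -339.2   37.1] rpy [-3.138e+00 -1.000e-03  4.790e-01] q6 0.22 F [ 0.  -0.   0.5] open 85.4 ff 0 t 25.9
turn z total -0.007 (tool 0.0047): 1 rows of 0.0047
shift total [-0.0064  0.0058  0.1682] 1 rows of [-0.0064  0.0058  0.1682]
```

Emit:
{"fn": "step_arm", "kwargs": {"deltas": [[-0.006,0.006,0.08,0,0,0.005,-1],[0,0,0.088,0,0,0,-1],[0,0,0,0,0,0,-1],[0,0,0,0,0,0,1],[0,0,0,0,0,0,1],[0,0,0,0,0,0,1],[0,0,0,0,0,0,1],[0,0,0,0,0,0,1],[0,0,0,0,0,0,1]]}}

```text
t: 26.85
tool_pos: [402.6, -343.4, 5.4]
tool_rot: [3.14, -0.003, 0.468]
ft_force: [-0.6, 1.6, 6.0]
opening: 33.7
finger_force: 61.4
```

Emit:
{"fn": "step_arm", "kwargs": {"deltas": [[0,0,-0.1,0,0,0,1],[0,0,-0.2,0,0,0,1],[0,0,-0.2,0,0,0,1],[0,0,-0.2,0,0,0,1],[0,0,-0.2,0,0,0,1],[0,0,-0.1,0,0,0,1],[0,0,0,0,0,0,1],[0,0,0,0,0,0,1]]}}

```text
t: 27.65
tool_pos: [401.0, -342.2, 203.1]
tool_rot: [-3.139, -0.002, 0.468]
ft_force: [-0.4, 0.4, -0.8]
opening: 34.3
finger_force: 60.6
```

```bash
python3 -c "
from h import *
plan(f2w(F,(0,0,200)),78.3)"
```

```text
pos [ 401.  -342.2  203.1] rpy [-3.139e+00 -2.000e-03  4.680e-01] q6 0.23 F [-0.4  0.4 -0.8] open 34.3 ff 61 t 27.6
turn z total 0.898 (tool -0.5719): 7 rows of -0.0817
shift total [1.8581 0.703  0.0157] 10 rows of [0.1858 0.0703 0.0016]
```

Emit:
{"fn": "step_arm", "kwargs": {"deltas": [[0,0,0,0,0,-0.0817,1],[0,0,0,0,0,-0.0817,1],[0,0,0,0,0,-0.0817,1],[0,0,0,0,0,-0.0817,1],[0,0,0,0,0,-0.0817,1],[0,0,0,0,0,-0.0817,1],[0,0,0,0,0,-0.0817,1]]}}

```text
t: 28.35
tool_pos: [399.9, -341.0, 200.4]
tool_rot: [-3.137, -0.006, 1.372]
ft_force: [0.1, -0.4, -0.7]
opening: 34.3
finger_force: 60.5
```

Emit:
{"fn": "step_arm", "kwargs": {"deltas": [[0.1858,0.0703,0,0,0,0,1],[0.1858,0.0703,0,0,0,0,1],[0.1858,0.0703,0,0,0,0,1],[0.1858,0.0703,0,0,0,0,1],[0.1858,0.0703,0,0,0,0,1],[0.1858,0.0703,0,0,0,0,1],[0.1858,0.0703,0,0,0,0,1],[0.1858,0.0703,0,0,0,0,1],[0.1858,0.0703,0,0,0,0,1],[0.1858,0.0703,0,0,0,0,1],[0,0,0,0,0,0,1],[0,0,0,0,0,0,1]]}}

```text
t: 29.55
tool_pos: [612.8, -6.2, 201.3]
tool_rot: [-3.136, -0.001, 1.369]
ft_force: [0.1, -0.2, -0.6]
opening: 34.4
finger_force: 60.6
```

```bash
python3 -c "
from h import *
plan(f2w(F,(-0.3,0,152)),78.3)"
```

```text
pos [612.8  -6.2 201.3] rpy [-3.136e+00 -1.000e-03  1.369e+00] q6 0.05 F [ 0.1 -0.2 -0.6] open 34.4 ff 61 t 29.6
turn z total -0.002 (tool 0.0014): 1 rows of 0.0014
shift total [-0.0032  0.0066  0.2466] 2 rows of [-0.0016  0.0033  0.1233]
```

Emit:
{"fn": "step_arm", "kwargs": {"deltas": [[-0.003,0.003,0.12,0,0,0,1],[0,0,0.12,0,0,0,1],[0,0,0,0,0,0,1],[0,0,0,0,0,0,1],[0,0,0.04,0,0,0,1],[0,0,0.04,0,0,0,1],[0,0,0.04,0,0,0,1],[0,0,0.03,0,0,0,1],[0,0,0,0,0,0,1]]}}

```text
t: 30.45
tool_pos: [615.4, -6.7, 127.1]
tool_rot: [3.14, -0.004, 1.367]
ft_force: [0.2, 2.8, 2.3]
opening: 34.5
finger_force: 61.2
```

Emit:
{"fn": "step_arm", "kwargs": {"deltas": [[0,-0.005,0.03,0,0,0,1],[0,0,0.03,0,0,0,1],[0,0,0.03,0,0,0,1],[0,0,0.03,0,0,0,1],[0,0,0.03,0,0,0,1],[0,0,0.03,0,0,0,1],[0,0,0.005,0,0,0,1],[0,0,0,0,0,0,1],[0,0,0,0,0,0,1]]}}

```text
t: 31.35
tool_pos: [615.1, -7.3, 90.4]
tool_rot: [3.139, -0.003, 1.367]
ft_force: [2.7, 1.8, 2.5]
opening: 34.3
finger_force: 61.3
```

Emit:
{"fn": "step_arm", "kwargs": {"deltas": [[0,0,0.01,0,0,0,1],[0,0,0,0,0,0,-1],[0,0,0,0,0,0,-1],[0,0,0,0,0,0,-1],[0,0,0,0,0,0,-1],[0,0,-0.15,0,0,0,-1],[0,0,-0.2,0,0,0,-1],[0,0,-0.2,0,0,0,-1],[0,0,-0.2,0,0,0,-1],[0,0,0,0,0,0,-1]]}}

```text
t: 32.35
tool_pos: [617.9, -8.5, 245.7]
tool_rot: [3.127, -0.003, 1.367]
ft_force: [1.3, 0.4, 1.2]
opening: 85.4
finger_force: 0.0
```

```bash
python3 -c "
from h import *
plan(f2w(F,(75,0,240)),78.3)
b=camera('scene')
cv2.imwrite('pics/b5.png',cv2.resize(b[190:270,200:310],(770,560),interpolation=2)[:,:,::-1])"
```

```text
pos [617.9  -8.5 245.7] rpy [ 3.127e+00 -3.000e-03  1.367e+00] q6 0.05 F [1.3 0.4 1.2] open 85.4 ff 0 t 32.4
turn z total -0.000 (tool 0.0001): 1 rows of 0.0001
shift total [ 0.3795 -0.0205  0.0286] 2 rows of [ 0.1897 -0.0103  0.0143]
```

View pics/b5.png

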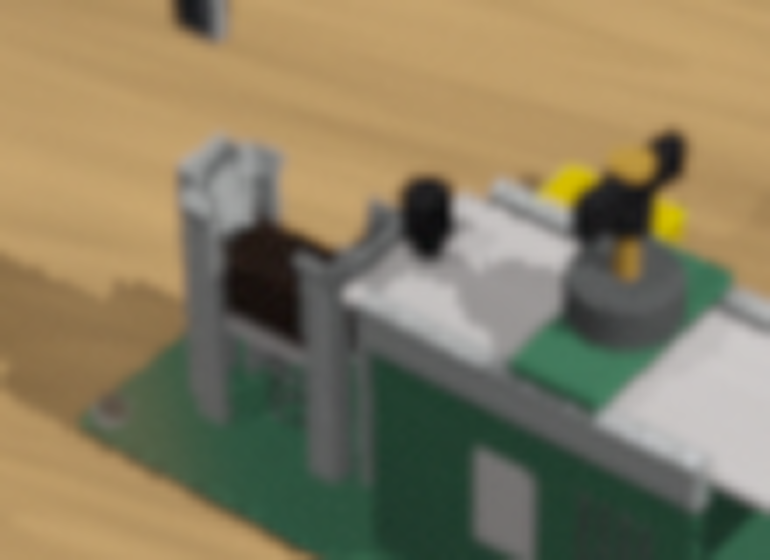

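```bash
python3 -c "
from h import *
cv2.imwrite('pics/t5.png',camera('top')[:,:,::-1])"
```

```text
(no output)
```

View pics/t5.png

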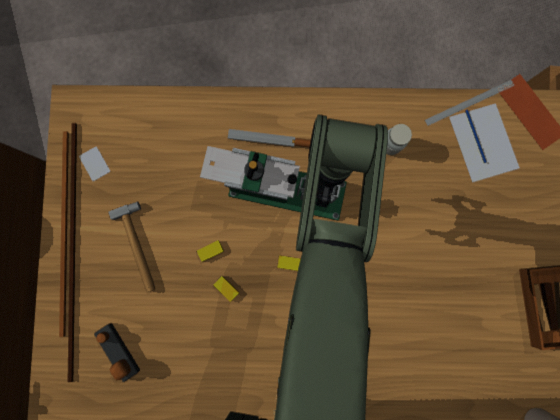

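Emit:
{"fn": "step_arm", "kwargs": {"deltas": [[0.1897,-0.01,0,0,0,0,-1],[0.1897,-0.01,0,0,0,0,-1],[0,0,0,0,0,0,-1],[0,0,0,0,0,0,-1],[0,0,0,0,0,0,-1]]}}

```text
t: 32.95
tool_pos: [624.3, 66.7, 236.0]
tool_rot: [-3.139, -0.001, 1.366]
ft_force: [0.3, 0.9, -0.2]
opening: 85.6
finger_force: 0.0
```

```bash
python3 -c "
from h import *
plan(f2w(F,(75,0,160)),78.3)"
```

```text
pos [624.3  66.7 236. ] rpy [-3.139e+00 -1.000e-03  1.366e+00] q6 0.17 F [ 0.3  0.9 -0.2] open 85.6 ff 0 t 33.0
turn z total 0.000 (tool -0.0002): 1 rows of -0.0002
shift total [0.0048 0.0244 0.3802] 2 rows of [0.0024 0.0122 0.1901]
```

Emit:
{"fn": "step_arm", "kwargs": {"deltas": [[0.004,0.02,0.19,0,0,0,-1],[0,0,0.19,0,0,0,-1],[0,0,0,0,0,0,-1],[0,0,0,0,0,0,-1],[0,0,0,0,0,0,1],[0,0,0,0,0,0,1],[0,0,0,0,0,0,1],[0,0,0,0,0,0,1],[0,0,0,0,0,0,1],[0,0,0,0,0,0,1]]}}

```text
t: 33.95
tool_pos: [629.7, 67.6, 163.2]
tool_rot: [3.14, -0.002, 1.367]
ft_force: [-2.8, 0.1, 5.5]
opening: 21.8
finger_force: 58.7
```

Emit:
{"fn": "step_arm", "kwargs": {"deltas": [[-0.08,0,0,0,0,0,1],[-0.08,0,0,0,0,0,1],[-0.08,0,0,0,0,0,1],[-0.08,0,0,0,0,0,1],[-0.08,0,0,0,0,0,1],[-0.08,0,0,0,0,0,1],[-0.08,0,0,0,0,0,1],[-0.04,0,0,0,0,0,1],[0,0,0,0,0,0,1],[0,0,0,0,0,0,1]]}}

```text
t: 34.95
tool_pos: [605.9, -45.1, 163.2]
tool_rot: [3.14, -0.011, 1.367]
ft_force: [-0.4, 12.8, 7.5]
opening: 21.8
finger_force: 59.3
```

```bash
python3 -c "
from h import *
plan(f2w(F,(-40,0,160)),78.3)"
```

```text
pos [605.9 -45.1 163.2] rpy [ 3.14  -0.011  1.367] q6 -0.02 F [-0.4 12.8  7.5] open 21.8 ff 59 t 35.0
turn z total -0.001 (tool 0.0005): 1 rows of 0.0005
shift total [-0.0043  0.0005  0.016 ] 1 rows of [-0.0043  0.0005  0.016 ]
```

Emit:
{"fn": "step_arm", "kwargs": {"deltas": [[0.015,0,0,0,0,0,1],[0,0,0,0,0,0,-1],[0,0,0,0,0,0,-1],[0,0,0,0,0,0,-1],[0,0,0,0,0,0,-1],[0,0,0,0,0,0,-1],[0,0,-0.2,0,0,0,-1],[0,0,-0.2,0,0,0,-1],[0,0,-0.2,0,0,0,-1],[0,0,-0.15,0,0,0,-1]]}}

```text
t: 35.95
tool_pos: [606.2, -47.8, 314.7]
tool_rot: [3.138, -0.002, 1.366]
ft_force: [-0.3, -0.4, -0.4]
opening: 85.3
finger_force: 0.0
```

Emit:
{"fn": "step_arm", "kwargs": {"deltas": [[0,0,0,0,0,-0.0876,-1],[0,0,0,0,0,-0.0876,-1],[0,0,0,0,0,-0.0876,-1],[0,0,0,0,0,-0.0876,-1],[0,0,0,0,0,-0.0876,-1],[0,0,0,0,0,-0.0876,-1],[0,0,0,0,0,-0.0876,-1],[0,0,0,0,0,-0.0876,-1],[0,0,0,0,0,-0.0876,-1],[0,0,0,0,0,-0.0876,-1],[0,0,0,0,0,-0.0876,-1]]}}

```text
t: 37.05
tool_pos: [605.5, -47.6, 311.4]
tool_rot: [3.139, 0.0, 2.886]
ft_force: [-0.6, 0.2, -0.3]
opening: 85.0
finger_force: 0.0
```

```bash
python3 -c "
from h import *
plan((651,163.8,300),164.5)"
```

```text
pos [605.5 -47.6 311.4] rpy [3.139 0.    2.886] q6 -1.54 F [-0.6  0.2 -0.3] open 85.0 ff 0 t 37.0
turn z total -0.015 (tool 0.0093): 1 rows of 0.0093
shift total [0.0631 1.0794 0.0569] 6 rows of [0.0105 0.1799 0.0095]
```

Emit:
{"fn": "step_arm", "kwargs": {"deltas": [[0.01,0.18,0,0,0,0.009,-1],[0.01,0.18,0,0,0,0,-1],[0.01,0.18,0,0,0,0,-1],[0.01,0.18,0,0,0,0,-1],[0.01,0.18,0,0,0,0,-1],[0.01,0.18,0,0,0,0,-1],[0,0,0,0,0,0,-1],[0,0,0,0,0,0,-1],[0,0,0,0,0,0,-1]]}}

```text
t: 37.95
tool_pos: [652.2, 162.8, 311.8]
tool_rot: [3.14, -0.0, 2.865]
ft_force: [0.2, -0.2, -0.8]
opening: 85.6
finger_force: 0.0
```

```bash
python3 -c "
from h import *
plan((651,163.8,219),164.5)"
```

```text
pos [652.2 162.8 311.8] rpy [ 3.14  -0.     2.865] q6 -1.18 F [ 0.2 -0.2 -0.8] open 85.6 ff 0 t 38.0
turn z total 0.006 (tool -0.0037): 1 rows of -0.0037
shift total [0.0069 0.0033 0.464 ] 3 rows of [0.0023 0.0011 0.1547]
```

Emit:
{"fn": "step_arm", "kwargs": {"deltas": [[0.007,0.003,0.155,0,0,0,-1],[0,0,0.155,0,0,0,-1],[0,0,0.154,0,0,0,-1],[0,0,0,0,0,0,-1],[0,0,0,0,0,0,1],[0,0,0,0,0,0,1],[0,0,0,0,0,0,1],[0,0,0,0,0,0,1],[0,0,0,0,0,0,1],[0,0,0,0,0,0,1],[0,0,0,0,0,0,1]]}}

```text
t: 39.05
tool_pos: [651.3, 163.3, 220.8]
tool_rot: [-3.141, 0.002, 2.864]
ft_force: [-2.6, -4.0, 4.0]
opening: 10.6
finger_force: 60.6
```

Emit:
{"fn": "step_arm", "kwargs": {"deltas": [[0,0,-0.02,0,0,0,1],[0,0,0,0,0,0,1],[0,0,0,0,0,0.06,1],[0,0,0,0,0,0.08,1],[0,0,0,0,0,0.08,1],[0,0,0,0,0,0,1]]}}

```text
t: 39.65
tool_pos: [651.0, 162.9, 221.3]
tool_rot: [-3.14, 0.0, 2.519]
ft_force: [1.8, -6.8, -4.6]
opening: 10.8
finger_force: 58.5
```

```bash
python3 -c "
from h import *
plan((651,163.8,219),145);print(state()['wrist_torque'])"
```

```text
pos [651.  162.9 221.3] rpy [-3.14   0.     2.519] q6 -0.83 F [ 1.8 -6.8 -4.6] open 10.8 ff 59 t 39.6
turn z total 0.012 (tool -0.0078): 1 rows of -0.0078
shift total [0.0025 0.0034 0.0114] 1 rows of [0.0025 0.0034 0.0114]
[-0.9626577  -0.40081149  0.00334679]
```

Emit:
{"fn": "step_arm", "kwargs": {"deltas": [[0,0,0,0,0,0.085,1],[0,0,0,0,0,0.085,1],[0,0,0,0,0,0.085,1],[0,0,0,0,0,0.085,1],[0,0,0,0,0,0.085,1],[0,0,0,0,0,0.085,1],[0,0,0,0,0,0.085,1],[0,0,0,0,0,0.085,1],[0,0,0,0,0,0.085,1],[0,0,0,0,0,0.085,1],[0,0,0,0,0,0,1]]}}

```text
t: 40.75
tool_pos: [649.5, 162.5, 220.5]
tool_rot: [-3.138, 0.004, 1.183]
ft_force: [-1.3, -7.4, -5.2]
opening: 11.2
finger_force: 58.7
```

Emit:
{"fn": "step_arm", "kwargs": {"deltas": [[0,0,0,0,0,0.085,1],[0,0,0,0,0,0.085,1],[0,0,0,0,0,0.085,1],[0,0,0,0,0,0.085,1],[0,0,0,0,0,0.085,1],[0,0,0,0,0,0.085,1],[0,0,0,0,0,0.085,1],[0,0,0,0,0,0.085,1],[0,0,0,0,0,0.085,1],[0,0,0,0,0,0.085,1],[0,0,0,0,0,0.05,1],[0,0,0,0,0,0,1]]}}

```text
t: 41.95
tool_pos: [648.8, 163.9, 220.3]
tool_rot: [3.139, 0.006, -0.226]
ft_force: [-2.4, -5.2, -5.9]
opening: 11.1
finger_force: 59.7
```

```bash
python3 -c "
from h import *
plan((651,163.8,219),-11.7);print(state()['wrist_torque'])"
```

```text
pos [648.8 163.9 220.3] rpy [ 3.139  0.006 -0.226] q6 1.91 F [-2.4 -5.2 -5.9] open 11.1 ff 60 t 42.0
turn z total 0.021 (tool -0.0137): 1 rows of -0.0137
shift total [ 0.0111 -0.0017  0.0066] 1 rows of [ 0.0111 -0.0017  0.0066]
[-0.78836552  0.33052658  0.9787943 ]
```

Emit:
{"fn": "step_arm", "kwargs": {"deltas": [[0,0,0.03,0,0,0,1],[0,0,0.03,0,0,0,1],[0,0,0,0,0,0,1],[0,0,0,0,0,0,-1],[0,0,0,0,0,0,-1],[0,0,0,0,0,0,-1],[0,0,0,0,0,0,-1],[0,0,0,0,0,0,-1],[0,0,-0.2,0,0,0,-1],[0,0,-0.2,0,0,0,-1],[0,0,-0.2,0,0,0,-1]]}}

```text
t: 43.05
tool_pos: [650.7, 164.9, 332.4]
tool_rot: [-3.139, 0.0, -0.228]
ft_force: [0.5, -0.4, 0.5]
opening: 85.6
finger_force: 0.0
```

Emit:
{"fn": "step_arm", "kwargs": {"deltas": [[-0.2,0,0,0,0,0,-1],[-0.2,0,0,0,0,0,-1],[-0.2,0,0,0,0,0,-1],[-0.2,0,0,0,0,0,-1],[0,0,0,0,0,0,-1],[0,0,0,0,0,0,-1]]}}

```text
t: 43.65
tool_pos: [494.8, 201.3, 331.9]
tool_rot: [-3.139, -0.002, -0.227]
ft_force: [-0.3, 0.8, -0.3]
opening: 85.2
finger_force: 0.0
```

```bash
python3 -c "
from h import *
a=camera('top');b=camera('scene')
x=cv2.resize(a[130:230,220:353],(399,300),interpolation=2);y=cv2.resize(b[170:290,210:370],(400,300),interpolation=2)
cv2.imwrite('pics/w9.png',np.hstack([x,y])[:,:,::-1])"
```

```text
(no output)
```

View pics/w9.png

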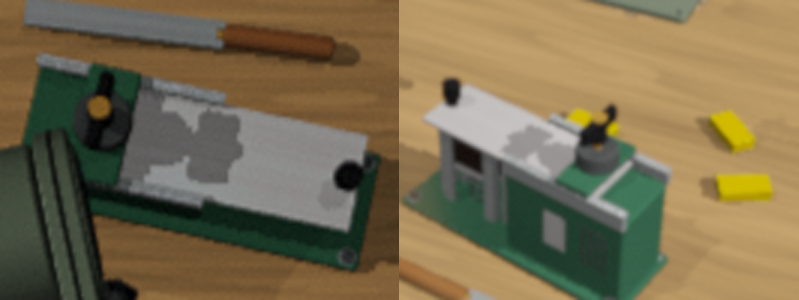

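The wing screw is down, as in the first picture. The cover is shut and both blanks show through the magazine window.

```bash
python3 -c "
from station import *
print(finish_job())"
```

```text
the job is handed in; nothing more can be done
None
```

I finished the reload and handed the job in; the hand-in gave no verdict. Both ebony blanks on the bench lie flat in the magazine, the cover is shut, and the wing screw is turned back and down; the robot never came near the jar, the file or the hammer.

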